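# Close a terrine mould in the clutch press

### The arm

A 7-joint arm with a two-finger parallel gripper is mounted at the origin on the work surface. World frame = base frame: x ahead of the robot, y to its left, z up, the work surface at z = 0. Lengths are in m, angles in rad, forces in N, time in s.
With the tool pointing down it reaches from about 0.4 to 0.85 m from the base axis. Payload 10.4 kg.
Tool frame: the origin (TCP) lies at the very end of the fingers, on their centre line; the grasp point (between the pads) lies 19 mm behind it; z points along the fingers, x is the direction in which the jaws open and shut, and the axes are right-handed (so a half turn about z gives the same grasp; the last joint's range is limited). The gripper opens to 87 mm and grips with 3 to 60 N. Pads are 19 mm wide; open, the fingers measure 117 mm over their backs; the gripper's body (75 mm by 190 mm) begins 51 mm behind the grasp point.
Start: joints at [1.102, 0.332, -0.065, 1.46, 0.022, 1.35, -0.088], TCP at [0.27, -0.564, 0.223] pointing down, gripper open.
Joint ranges: [-2.6, 2.6], [-0.5, 2.12], [-1.47, 1.34], [0.16, 2.42], [-1.27, 4.41], [0.06, 2.06], [-2.6, 2.6]. Speed limits (rad/s): [2.22, 2.22, 2.79, 2.79, 3.14, 3.14, 3.14].

### API

Orientations are given as a unit quaternion [x, y, z, w].
In Python, from bench import r gives the robot as it stands. The module is installed in compiled form; this text tells all that it offers.
- The arm moves only by the tool carry_out, never from a script. Its argument "commands" is a list that holds one entry, the list of rows, each a list of 7 numbers: the closure in counts, from 0 (fully open) to 255 (shut), then the shift along the tool's x, y, z in units of 25 mm (1.0 is 25 mm), then the turn, a rotation vector about the tool's x, y, z in units of 5 degrees (1.0 is 5 degrees). A call has 1 to 12 rows; each row is the pose to reach, as a shift and turn from the pose measured when the call began, along the tool's axes at that moment; what a row does not reach only later rows make up. A row lasts 1/8 s, in which the tool goes at most 62.5 mm and 10.7 degrees, less where a joint would pass 70% of its speed; a pose out of reach is approached as far as the arm can. A call with a gripper value outside its range is refused whole. The fingers move at their own pace and stop on an object; "grip_force" is the grip in N (left out, the last holds). Time passes only in rows, so rows that repeat a pose let the fingers close. It gives the time, the measured TCP pose, the force and the opening at its end, in the units of the state.
- r.read_state(): the state, without advancing time (a new reading comes with each control period).
- r.camera(name): name is "scene" or "top" or "wrist"; returns the picture (400x640x3 uint8, blue, green, red); there is no depth.
- r.camera_info(name): a dict with "fx", "fy", "cx", "cy" (pixels), "origin" and "rotation" of the camera in the world. Camera axes: x right, y down, z forward; pixel columns grow to the right and rows downward; lengths in m; the calibration is good to about 2 mm. A picture is of the moment at which its call begins: read the wrist's pose just before it. camera_info takes no time and is no camera call; for the wrist camera it gives the pose at the moment of the call.
- r.close_job(): hands the job in, once; it reports no verdict.
The state is a dict: "time": time; "joint_positions": joint angles; "joint_vel": joint speeds; "joint_torque": joint torques, N m; "ee_pos": TCP position; "eef_rot": TCP orientation; "ft_force": force on the tool from outside, world axes, zero at the start; "torque": the same for the moment, N m; "width": finger opening in m.
Only numpy, scipy, OpenCV 4.12 (cv2) and the standard library are available. Lean on these libraries where they do the work, as an engineer would, in place of code of your own. Each camera call takes 0.05 s, during which the arm holds its last target.

### The job

Slide the green-lidded mould along the counter by its black handle into the press until it is fully home against the end stop, gently, without lifting or tipping it. Then take the black knob of the crank and turn it clockwise (seen from above) until the press bears on the lid and the crank's clutch slips; stop at once, so that the yellow mark on the crank has clearly moved off the mark on the collar but by no more than about 15 degrees, and let go leaving the mould clamped. Leave everything else on the counter where it is.

Things in the scene. Friction and masses are not known exactly. Their poses are not given: they have to be found in the camera images.
- mould_mid (a point): Middle of the loose, closed steel mould with green lid: block 120 long (its x) x 80 wide (y) x 62 high, with a rim 128 x 88 at 49 to 54 mm height; stands flat on the counter; 0.35 to 0.7 kg. The point is on the block's centre, 31 mm above its underside; z up. The handle is on its -x end, which stays outermost when the mould is in the press.
- mould_handle (a point): Centre of the mould's black handle, an upright block 30 (mould x) x 16 (mould y) x 50 high, from 20 to 70 mm above the counter, 115 mm from the mould's centre toward its -x end; 40 mm of free space to the mould apart from a thin bracket. Grip it across its 16 mm from above.
- press: Fixed press frame with a blue bridge (118 to 144 mm above the counter) on two columns at y = +-80 mm. Origin on the counter below the plunger axis; x is the direction in which the mould slides in (+x inward), y across, z up. The mould is home when its axes match these and its centre lies at x = y = 0. Pushing it onto the frame with over 45 N fails.
- press_mouth (a point): Middle of the press's flared mouth, on the counter at press x = -88 mm, 120 mm wide there; it narrows to two guides 18 mm high, 85 mm apart inside (the mould is 80 wide), which run from press x = -50 to +60 mm. Same axes as the press.
- end_stop (a point): Middle of the face of the white end stop (30 mm high), at press x = +60 mm, 15 mm above the counter; the mould's +x end comes to rest against it.
- head: Round press head in the bridge, at a height and angle that differ every time; carries plunger, collar, crank and knob. A white plunger pad (44 mm across) under it comes down onto the lid as the crank is turned; how far to turn until it bears is not known beforehand (about 0.6 to 2.1 rad). Origin on the vertical crank axis at the head's lower end.
- crank_axis (a point): Point on the vertical crank axis (fixed), level with the middle of the knob. Clockwise seen from above brings the plunger down; turning back lifts it.
- knob_mid (a point): Middle of the crank's black upright knob: cylinder 22 across, 55 high, 80 mm from the crank axis, free to spin on its pin (the gripper need not turn with the crank); its foot is 1 mm above the crank's steel arm. Moved clockwise it takes about 2.5 N until the plunger meets the lid; then the force rises within some 8 mm to about 11 N, where the clutch slips and the force stays level.
- crank_mark (a point): Yellow mark on the crank arm beside its red hub, 30 mm from the crank axis; level with collar_mark and lying on it (0 mm apart) until the clutch slips.
- collar_mark (a point): Yellow mark on the dark collar (76 mm across) under the crank, 30 mm from the crank axis. The collar turns with the crank until the clutch slips, then stands still; each 0.1 rad of slip (8 mm at the knob) parts the marks by 3 mm, and they stay so. Between 2 and 10 mm apart is right.
- mould_done: Bystander: finished mould of the same make with a blue lid; leave alone. Origin under its block's centre.
- sauce_bottle: Bystander: orange sauce bottle, 60 across, 170 high; origin at its foot.
- spice_jar: Bystander: amber jar with white cap, 60 across, 90 high; origin at its foot.
- spatula: Bystander: spatula lying flat on the robot's side of the mould; origin under it.
- tub: Bystander: clear tub with red lid, 160 x 120 x 80 high; origin under its centre.
- deli_cup: Bystander: white cup, 90 across, 80 high; origin at its foot.

How it is judged:
By the outcome, as a careful person would: the job done as asked, in the order asked, and still so for the second after the job is handed in, with the robot touching nothing.
It also fails if it takes over 67 s, if anything falls off the work surface, if the arm or the gripper's body presses on something with over 40 N, if the wrist force passes 120 N, or if a joint passes its speed limit or range.

## Working session

There is one attempt and no reset: what is moved stays moved. The work goes in short steps, Python scripts to look and compute and a tool call to move; the robot and the scene stay as the last step left them, time stands still between calls to the robot, and variables do not carry over. Pictures are saved under pics/ and viewed, and the job is handed in when it is done.

Besides the shell and the picture viewer there is one more tool, called after "Emit:" in YAML: its name, and indented under it one key for each argument. carry_out: Moves the arm, as the interface text tells. Its arguments: {"type":"object","properties":{"commands":{"type":"array"},"grip_force":{"type":"number"}},"required":["commands"]}

```bash
mkdir -p pics; cat > h.py <<'E'
import numpy as np,cv2
from bench import r
from scipy.spatial.transform import Rotation as R
def snap(n,f):
    i=r.camera_info(n); im=r.camera(n); cv2.imwrite('pics/'+f,im); np.save('pics/'+f[:-4]+'.npy',im); return im,i
def ray(i,u,v):
    d=np.array([(u-i['cx'])/i['fx'],(v-i['cy'])/i['fy'],1.]); return np.array(i['origin']),np.array(i['rotation'])@d
def onz(i,u,v,z):
    o,d=ray(i,u,v); return o+d*(z-o[2])/d[2]
def proj(i,p):
    c=np.array(i['rotation']).T@(np.array(p)-i['origin']); return [i['fx']*c[0]/c[2]+i['cx'],i['fy']*c[1]/c[2]+i['cy']]
def mv(dp):
    """world shift -> tool units"""
    s=r.read_state(); return R.from_quat(s['eef_rot']).inv().apply(dp)/0.025
E
python3 - <<'E'
from h import *
np.set_printoptions(precision=4,suppress=True)
s=r.read_state(); print({k:np.round(v,4) for k,v in s.items()})
print(R.from_quat(s['eef_rot']).as_matrix())
for n in ['scene','top','wrist']:
    im,i=snap(n,n+'0.png'); print(n,i)
E
```

```text
{'time': np.float64(0.0), 'joint_positions': array([ 1.1024,  0.3329, -0.0647,  1.461 ,  0.0216,  1.3499, -0.0885]), 'joint_vel': array([ 0.    , -0.0001,  0.0006,  0.0003,  0.0012,  0.002 ,  0.002 ]), 'joint_torque': array([  0.0004, -62.3259,   0.0247, -38.99  ,  -0.0614,   0.0397,
         0.0001]), 'ee_pos': array([ 0.2693, -0.5636,  0.2218]), 'eef_rot': array([ 0.8459, -0.5333, -0.0006, -0.0003]), 'ft_force': array([-0.1525,  0.1078, -0.37  ]), 'torque': array([-0.0206, -0.0351,  0.0322]), 'width': np.float64(0.0872)}
[[ 0.4311 -0.9023 -0.0007]
 [-0.9023 -0.4311  0.0013]
 [-0.0015  0.0001 -1.    ]]
scene {'fx': 428.69356249434185, 'fy': 428.69356249434185, 'cx': 312.71616805455716, 'cy': 192.52945043151624, 'origin': array([1.3604, 0.5142, 0.8372]), 'rotation': array([ 0.4016,  0.7879, -0.4137, -0.2165])}
top {'fx': 388.49767926734216, 'fy': 388.49767926734216, 'cx': 319.1243953130802, 'cy': 196.5309615618562, 'origin': array([ 0.4736, -0.0367,  1.3786]), 'rotation': array([-0.6986,  0.7138, -0.0329,  0.0381])}
wrist {'fx': 283.5163258635689, 'fy': 283.5163258635689, 'cx': 316.7538317165815, 'cy': 199.5281755863161, 'origin': array([ 0.3451, -0.5273,  0.3845]), 'rotation': array([ 0.8361, -0.527 , -0.0818,  0.1285])}
```

Rotation is a quaternion; fix that and view.

```bash
sed -i "s/i=r.camera_info(n); im/i=r.camera_info(n); i['rotation']=R.from_quat(i['rotation']).as_matrix(); im/" h.py; python3 -c "
import cv2
for n in ['scene','top']:
    a=cv2.imread('pics/%s0.png'%n); cv2.imwrite('pics/%s0b.png'%n,cv2.resize(a,(800,500)))"
```

```text
(no output)
```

View pics/scene0.png

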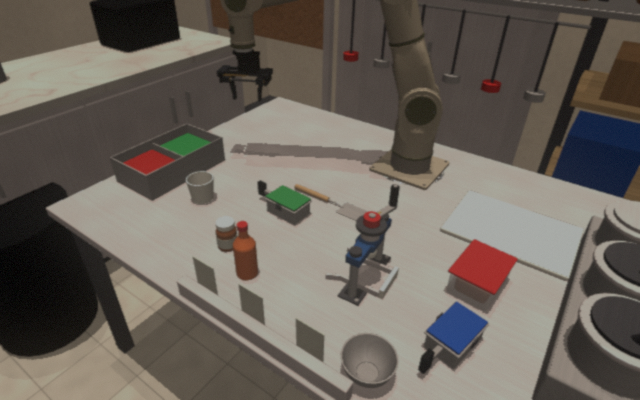

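View pics/top0.png

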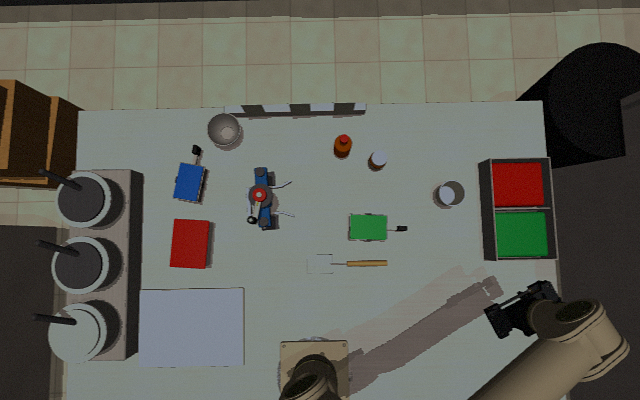

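```bash
python3 -c "
import cv2
a=cv2.imread('pics/top0.png'); b=cv2.resize(a[155:255,225:425],(800,400),interpolation=cv2.INTER_CUBIC); cv2.imwrite('pics/t0c.png',cv2.convertScaleAbs(b,alpha=1.2))
a=cv2.imread('pics/scene0.png'); b=cv2.resize(a[165:315,240:440],(800,600),interpolation=cv2.INTER_CUBIC); cv2.imwrite('pics/s0c.png',cv2.convertScaleAbs(b,alpha=1.3))"
```

```text
(no output)
```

View pics/t0c.png

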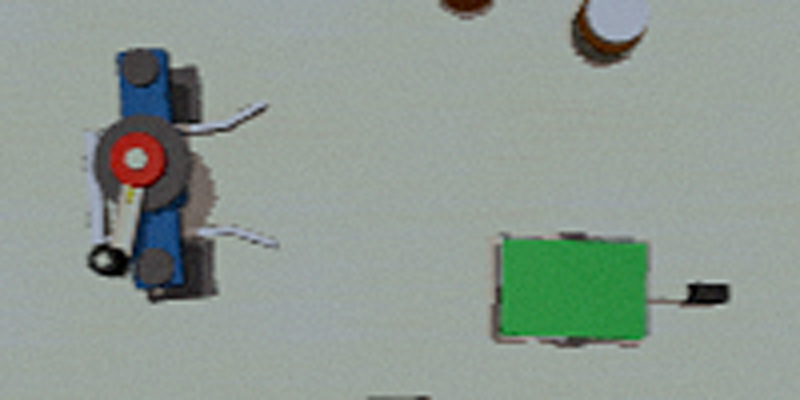

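View pics/s0c.png

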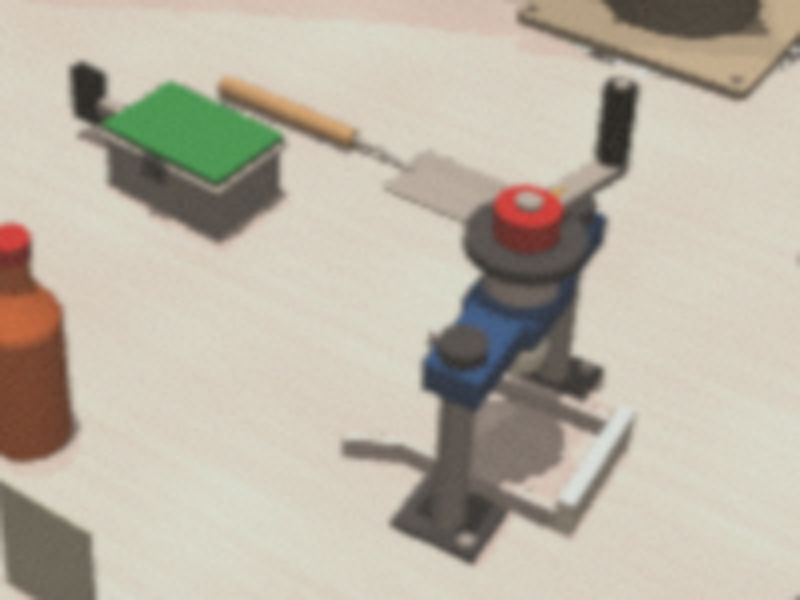

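```bash
cat > m.py <<'E'
from h import *
np.set_printoptions(precision=4,suppress=True)
def getinfo(n):
    i=r.camera_info(n); i['rotation']=R.from_quat(i['rotation']).as_matrix(); return i
def blobs(mask,amin=8):
    n,l,s,c=cv2.connectedComponentsWithStats(mask.astype(np.uint8)); return [(s[k][4],s[k][:4],c[k],l==k) for k in range(1,n) if s[k][4]>=amin]
E
python3 - <<'E'
from m import *
im=np.load('pics/top0.npy'); i=getinfo('top'); print('cam',i['origin'],i['rotation'])
hsv=cv2.cvtColor(im,cv2.COLOR_BGR2HSV)
H,S,V=hsv[...,0],hsv[...,1],hsv[...,2]
roi=np.zeros(H.shape,bool); roi[155:255,225:425]=1
g=roi&(H>45)&(H<80)&(S>100)
for a,b,c,l in blobs(g,50):
    cn=cv2.findContours(l.astype(np.uint8),0,2)[0][0]; bx=cv2.boxPoints(cv2.minAreaRect(cn))
    P=np.array([onz(i,u,v,.062)[:2] for u,v in bx]); print('green',a,c,onz(i,*c,.062)); print(P, [np.linalg.norm(P[k]-P[k-1]) for k in range(4)])
    ys,xs=np.nonzero(l); W=np.array([onz(i,u,v,.062)[:2] for u,v in zip(xs,ys)]); w,v=np.linalg.eigh(np.cov(W.T)); print('axis',np.degrees(np.arctan2(v[1,1],v[0,1])),np.sqrt(12*w))
d=roi&(V<45)
for a,b,c,l in blobs(d,8): print('dark',a,b,c,onz(i,*c,.07),onz(i,*c,.145))
bl=roi&(H>100)&(H<125)&(S>120)
for a,b,c,l in blobs(bl,20): print('blue',a,b,c,onz(i,*c,.144))
rd=roi&((H<8)|(H>172))&(S>150)
for a,b,c,l in blobs(rd,20): print('red',a,b,c,onz(i,*c,.2))
E
```

```text
cam [ 0.4736 -0.0367  1.3786] [[-0.0211 -0.9947  0.1003]
 [-0.9997  0.0219  0.0062]
 [-0.0084 -0.1001 -0.9949]]
green 862 [367.92   226.8167] [ 0.4999 -0.191   0.062 ]
[[ 0.4637 -0.1279]
 [ 0.5446 -0.1337]
 [ 0.537  -0.2543]
 [ 0.4562 -0.2479]] [np.float64(0.12018570758259524), np.float64(0.08111167467790037), np.float64(0.12092589540967824), np.float64(0.08102749512827438)]
axis 88.40274298157414 [0.0813 0.1207]
dark 17 [370 167  10   3] [374.7059 168.1176] [ 0.6985 -0.2199  0.07  ] [ 0.6856 -0.2094  0.145 ]
dark 53 [267 172   8  14] [269.3396 180.0755] [0.6654 0.1397 0.07  ] [0.6544 0.1296 0.145 ]
dark 29 [260 201  12   8] [265.5172 204.5172] [0.5823 0.1534 0.07  ] [0.576  0.1425 0.145 ]
dark 90 [262 214  14  16] [271.     223.1778] [0.5189 0.1353 0.07  ] [0.5163 0.1255 0.145 ]
dark 48 [248 216  11   8] [253.2292 219.7708] [0.5316 0.1952 0.07  ] [0.5283 0.1819 0.145 ]
dark 48 [396 226  11   5] [401.4792 228.0208] [ 0.4933 -0.3023  0.07  ] [ 0.4922 -0.2871  0.145 ]
blue 127 [255 167  13  19] [261.811  178.0157] [0.6618 0.1539 0.144 ]
blue 163 [258 203  14  24] [265.1288 214.6196] [0.5439 0.1441 0.144 ]
red 128 [253 188  14  14] [259.1953 194.5859] [0.6023 0.1536 0.2   ]
```

View pics/wrist0.png

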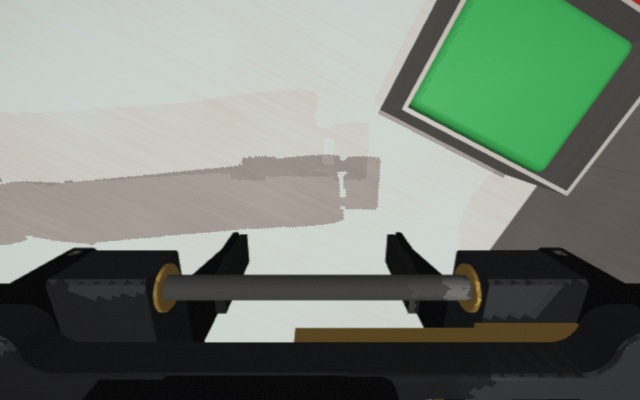

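```bash
python3 - <<'E'
from m import *
i=getinfo('wrist'); s=r.read_state(); T=R.from_quat(s['eef_rot']).as_matrix()
print(T.T@(i['origin']-s['ee_pos']), T.T@i['rotation'])
print(mv(np.array([0.42,-0.305,0.30])-s['ee_pos']), mv(np.array([0.493,-0.305,0.22])-s['ee_pos']))
E
```

```text
[-0.0003 -0.084  -0.1627] [[ 1.      0.0001 -0.0001]
 [-0.      0.9536  0.3011]
 [ 0.0001 -0.3011  0.9536]]
[-6.7401 -9.8975 -3.1154] [ -5.4776 -12.5322   0.0832]
```

```bash
python3 - <<'E'
from m import *
s=r.read_state()
print(mv(np.array([0.59,0.02,0.40])-s['ee_pos']))
E
```

```text
[-15.5413 -21.6385  -7.1067]
```

Emit:
carry_out:
  commands:
    - [[0, -1.3, -1.8, -0.6, 0, 0, -1], [0, -2.6, -3.6, -1.2, 0, 0, -2], [0, -3.9, -5.4, -1.8, 0, 0, -3], [0, -5.2, -7.2, -2.4, 0, 0, -4.2], [0, -6.5, -9, -3, 0, 0, -5.2], [0, -7.8, -10.8, -3.6, 0, 0, -6.2], [0, -9.1, -12.6, -4.2, 0, 0, -7.2], [0, -10.4, -14.4, -4.8, 0, 0, -8.3], [0, -11.7, -16.2, -5.4, 0, 0, -9.4], [0, -13, -18, -6, 0, 0, -10.4], [0, -14.3, -19.8, -6.6, 0, 0, -11.4], [0, -15.5, -21.6, -7.1, 0, 0, -12.4]]

```text
time: 1.65
ee_pos: [0.5902, 0.0202, 0.4005]
eef_rot: [1.0, -0.02, -0.0, -0.0]
ft_force: [1.0, -0.2, 0.6]
width: 0.087
```

```bash
python3 - <<'E'
from m import *
s=r.read_state(); print(s['time'],s['ee_pos'],s['joint_positions'],np.abs(s['joint_vel']).max(),R.from_quat(s['eef_rot']).as_matrix())
im,i=snap('wrist','w1.png'); np.savez('pics/w1i.npz',**i)
s=r.read_state(); print(s['ee_pos'])
E
```

```text
1.65 [0.5902 0.0202 0.4005] [ 0.3667  0.2889 -0.6372  1.1948  0.1711  1.7101 -0.2668] 0.8476430838447522 [[ 0.9992 -0.0404 -0.0001]
 [-0.0404 -0.9992  0.0008]
 [-0.0001 -0.0008 -1.    ]]
[0.5916 0.0276 0.4004]
```

View pics/w1.png

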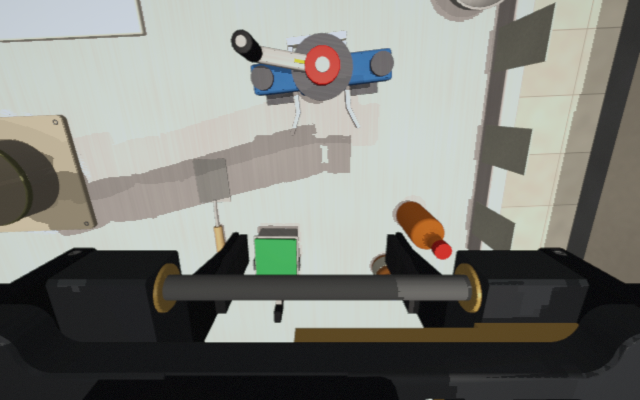

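```bash
python3 - <<'E'
from m import *
s=r.read_state(); print(s['ee_pos'],np.abs(s['joint_vel']).max())
im,i=snap('wrist','w2.png'); np.savez('pics/w2i.npz',**i)
cv2.imwrite('pics/w2c.png',cv2.resize(im[5:145,220:400],(792,616),interpolation=cv2.INTER_CUBIC)[:600])
E
```

```text
[0.5916 0.0276 0.4004] 0.08309755098455368
```

View pics/w2c.png

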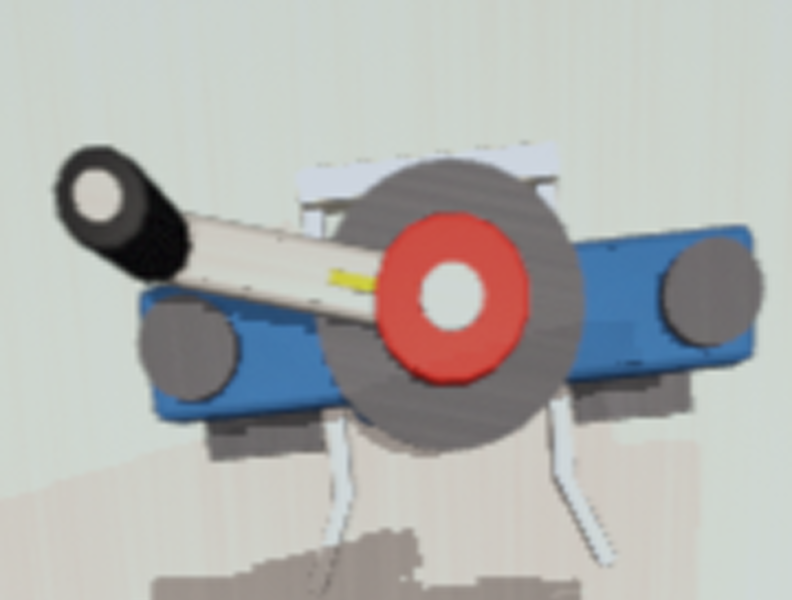

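```bash
python3 - <<'E'
from m import *
i=dict(np.load('pics/w2i.npz')); print(i['origin'])
f=lambda u,v:((u+.5)/4.4-.5+220,(v+.5)/4.4-.5+5)
for z in (.144,.15,.156):
    a=onz(i,*f(188,350),z);b=onz(i,*f(713,292),z); d=a-b; print('caps',z,a,b,np.linalg.norm(d),(a+b)/2,'xhead',np.degrees(np.arctan2(d[1],d[0]))-90)
for z in (.0,.018):
    a=onz(i,*f(322,592),z);b=onz(i,*f(607,562),z);d=a-b; print('tips',z,a,b,np.linalg.norm(d),(a+b)/2,np.degrees(np.arctan2(d[1],d[0]))-90)
    a=onz(i,*f(350,492),z);b=onz(i,*f(557,476),z);d=a-b; print('guide',z,np.linalg.norm(d),(a+b)/2,np.degrees(np.arctan2(d[1],d[0]))-90)
a=onz(i,*f(300,205),.03);b=onz(i,*f(557,178),.03); print('stop face top?',a,b)
im=np.load('pics/w2.npy')
# collar extents
for z in (.16,.17,.18,.19,.2,.21):
    a=onz(i,*f(318,305),z);b=onz(i,*f(583,305),z); print('collar',z,np.linalg.norm(a-b),(a+b)/2)
E
```

```text
[0.5945 0.1106 0.5635]
caps 0.144 [0.5208 0.1487 0.144 ] [0.6842 0.1607 0.144 ] 0.163839424397654 [0.6025 0.1547 0.144 ] xhead -265.7942517962597
caps 0.15 [0.5219 0.1481 0.15  ] [0.6829 0.16   0.15  ] 0.16149599052567648 [0.6024 0.154  0.15  ] xhead -265.7942517962597
caps 0.156 [0.5229 0.1476 0.156 ] [0.6816 0.1592 0.156 ] 0.15915255665369885 [0.6023 0.1534 0.156 ] xhead -265.7942517962597
tips 0.0 [0.5464 0.0604 0.    ] [0.6726 0.0698 0.    ] 0.12655356754251823 [0.6095 0.0651 0.    ] -265.74020545537894
guide 0.0 0.08978130765349385 [0.6057 0.1046 0.    ] -267.3894676548517
tips 0.018 [0.548 0.062 0.018] [0.6701 0.0711 0.018 ] 0.12251093612317983 [0.6091 0.0666 0.018 ] -265.74020545537894
guide 0.018 0.08691333054121407 [0.6053 0.1048 0.018 ] -267.3894676548517
stop face top? [0.5483 0.2096 0.03  ] [0.6473 0.2161 0.03  ]
collar 0.16 0.07889788106302964 [0.6028 0.1574 0.16  ]
collar 0.17 0.07694247300860584 [0.6026 0.1563 0.17  ]
collar 0.18 0.07498706495418193 [0.6024 0.1551 0.18  ]
collar 0.19 0.07303165689975813 [0.6022 0.1539 0.19  ]
collar 0.2 0.07107624884533434 [0.602  0.1528 0.2   ]
collar 0.21 0.06912084079091033 [0.6018 0.1516 0.21  ]
```

```bash
python3 - <<'E'
from m import *
s=r.read_state()
print(s['ee_pos'],mv(np.array([0.494,-0.310,0.14])-s['ee_pos']))
E
```

```text
[0.5907 0.0251 0.3997] [-3.4241 13.57   10.3307]
```

Emit:
carry_out:
  commands:
    - [[0, -0.5, 1.8, 1.3, 0, 0, 0], [0, -1, 3.6, 2.6, 0, 0, 0], [0, -1.5, 5.4, 4, 0, 0, 0], [0, -2, 7.2, 5.3, 0, 0, 0], [0, -2.5, 9, 6.6, 0, 0, 0], [0, -2.9, 10.8, 7.9, 0, 0, 0], [0, -3.2, 12.4, 9.2, 0, 0, 0], [0, -3.4, 13.6, 10.3, 0, 0, 0], [0, -3.4, 13.6, 10.3, 0, 0, 0], [0, -3.4, 13.6, 10.3, 0, 0, 0]]

```text
time: 3.0
ee_pos: [0.4948, -0.3102, 0.1412]
eef_rot: [1.0, -0.016, -0.0, -0.002]
ft_force: [0.3, 0.1, 1.1]
width: 0.087
```

```bash
python3 - <<'E'
from m import *
s=r.read_state(); print(s['time'],s['ee_pos'],s['joint_positions'],np.abs(s['joint_vel']).max(),R.from_quat(s['eef_rot']).as_matrix()[:,0])
im,i=snap('wrist','w3.png'); np.savez('pics/w3i.npz',**i)
E
```

```text
3.0 [ 0.4948 -0.3102  0.1412] [ 0.8401  0.3362 -0.4307  1.6552  0.1445  1.1849  0.3438] 0.015431413367904618 [ 0.9995 -0.0321 -0.0004]
```

View pics/w3.png

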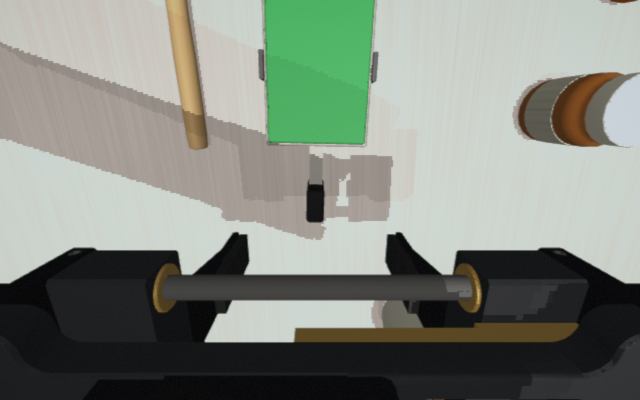

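```bash
python3 - <<'E'
from m import *
im=np.load('pics/w3.npy'); i=dict(np.load('pics/w3i.npz'))
hsv=cv2.cvtColor(im,cv2.COLOR_BGR2HSV);H,S,V=cv2.split(hsv)
g=(H>45)&(H<85)&(S>100)
L=[];Rr=[]
for v in range(5,135,5):
    xs=np.nonzero(g[v,200:450])[0]+200; L.append(onz(i,xs.min(),v,.062)[:2]); Rr.append(onz(i,xs.max()+1,v,.062)[:2])
L=np.array(L);Rr=np.array(Rr)
for P in (L,Rr):
    k=np.polyfit(P[:,1],P[:,0],1); print('edge heading',90-np.degrees(np.arctan(k[0])), 'x at y=-.3', np.polyval(k,-.3),'at -.2',np.polyval(k,-.2))
vs=np.nonzero(g[:,315])[0]; print('rear edge y',onz(i,315,vs.max()+1,.062))
b=V<50
for a,bb,c,l in blobs(b[150:232],50): print(a,bb,c)
for v in range(180,224,3):
    xs=np.nonzero(b[v,295:335])[0]+295; print(v,xs.min() if len(xs) else 0,xs.max()+1 if len(xs) else 0,onz(i,(xs.min()+xs.max()+1)/2,v,.07) if len(xs) else '')
E
```

```text
edge heading 86.92951833228828 x at y=-.3 0.45423230398283015 at -.2 0.45959644150902357
edge heading 86.91741483589207 x at y=-.3 0.5348206073427988 at -.2 0.5402059304795085
rear edge y [ 0.4958 -0.2525  0.062 ]
598 [307  34  17  38] [314.8043  52.8278]
180 0 0 
183 0 0 
186 308 323 [ 0.495  -0.2878  0.07  ]
189 308 323 [ 0.495  -0.2904  0.07  ]
192 307 324 [ 0.4949 -0.2931  0.07  ]
195 307 324 [ 0.4948 -0.2958  0.07  ]
198 307 324 [ 0.4947 -0.2985  0.07  ]
201 307 324 [ 0.4946 -0.3012  0.07  ]
204 307 324 [ 0.4945 -0.3039  0.07  ]
207 307 323 [ 0.494  -0.3067  0.07  ]
210 307 323 [ 0.4939 -0.3094  0.07  ]
213 307 323 [ 0.4938 -0.3122  0.07  ]
216 307 323 [ 0.4937 -0.315   0.07  ]
219 307 323 [ 0.4936 -0.3178  0.07  ]
222 0 0
```

Emit:
carry_out:
  commands:
    - [[0, 0, -0.17, 1.2, 0, 0, 0.25], [0, 0, -0.17, 2.4, 0, 0, 0.25], [0, 0, -0.17, 3.4, 0, 0, 0.25], [0, 0, -0.17, 4.2, 0, 0, 0.25], [0, 0, -0.17, 4.55, 0, 0, 0.25], [0, 0, -0.17, 4.55, 0, 0, 0.25], [120, 0, -0.17, 4.55, 0, 0, 0.25], [255, 0, -0.17, 4.55, 0, 0, 0.25], [255, 0, -0.17, 4.55, 0, 0, 0.25], [255, 0, -0.17, 4.55, 0, 0, 0.25], [255, 0, -0.17, 4.55, 0, 0, 0.25]]
  grip_force: 25

```text
time: 4.42
ee_pos: [0.4955, -0.3052, 0.028]
eef_rot: [1.0, -0.027, 0.0, -0.002]
ft_force: [-1.1, 0.4, -0.2]
width: 0.0444
```

```bash
python3 - <<'E'
from m import *
s=r.read_state(); print(s['time'],s['ee_pos'],s['width'],s['ft_force'],R.from_quat(s['eef_rot']).as_matrix())
im,i=snap('wrist','w4.png'); np.savez('pics/w4i.npz',**i)
E
```

```text
4.425 [ 0.4955 -0.3052  0.028 ] 0.044395990058473604 [-1.0696  0.3885 -0.1623] [[ 0.9986 -0.0531  0.0006]
 [-0.0531 -0.9986  0.0043]
 [ 0.0004 -0.0044 -1.    ]]
```

View pics/w4.png

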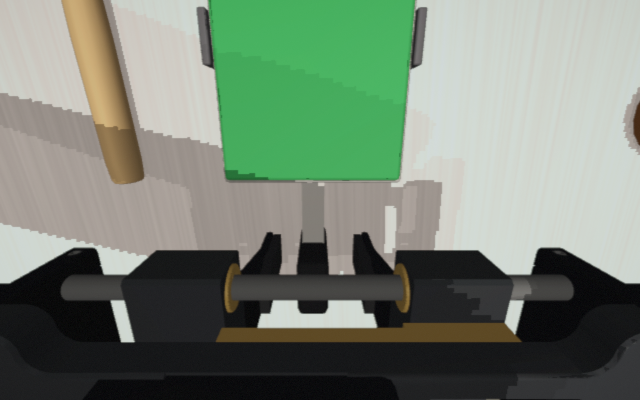

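Emit:
carry_out:
  commands:
    - [[255, -0.04, 0, 0, 0, 0, 0], [255, -0.04, 0, 0, 0, 0, 0], [255, -0.04, 0, 0, 0, 0, 0], [255, -0.04, 0, 0, 0, 0, 0], [255, -0.04, 0, 0, 0, 0, 0], [255, -0.04, 0, 0, 0, 0, 0]]

```text
time: 5.22
ee_pos: [0.4943, -0.3052, 0.0279]
eef_rot: [1.0, -0.027, 0.0, -0.002]
ft_force: [-2.2, -0.1, 1.4]
width: 0.0159
```

```bash
cat > plan.py <<'E'
from m import *
s=r.read_state(); Rt=R.from_quat(s['eef_rot']); M=Rt.as_matrix()
hd=np.degrees(np.arctan2(M[1,0],M[0,0])); print(round(s['time'],2),s['ee_pos'],'w',s['width'],'F',s['ft_force'],'hd',hd)
px=np.array([-.0732,.9973]);py=np.array([-.9973,-.0732]);O=np.array([.6025,.154])
d=s['ee_pos'][:2]-O; print('press coords of tcp',d@px,d@py)
E
python3 plan.py; python3 - <<'E'
from m import *
im,i=snap('wrist','w5.png'); np.savez('pics/w5i.npz',**i)
hsv=cv2.cvtColor(im,cv2.COLOR_BGR2HSV);H,S,V=cv2.split(hsv)
g=(H>45)&(H<85)&(S>100)
L=[];Rr=[]
for v in range(80,170,5):
    xs=np.nonzero(g[v,200:450])[0]+200; L.append(onz(i,xs.min(),v,.062)[:2]); Rr.append(onz(i,xs.max()+1,v,.062)[:2])
for P in (np.array(L),np.array(Rr)):
    k=np.polyfit(P[:,1],P[:,0],1); print('edge heading',90-np.degrees(np.arctan(k[0])), 'x at y=-.3', np.polyval(k,-.3))
vs=np.nonzero(g[:,315])[0]; print('rear edge y',onz(i,315,vs.max()+1,.062))
E
```

```text
5.22 [ 0.4943 -0.3052  0.0279] w 0.01590510307856059 F [-2.1746 -0.1364  1.4158] hd -3.0381801445499033
press coords of tcp -0.4500176249157421 0.14148551294676537
edge heading 87.27549784435135 x at y=-.3 0.45475446754232635
edge heading 87.37861073550712 x at y=-.3 0.5355643686647859
rear edge y [ 0.4968 -0.2526  0.062 ]
```

```bash
python3 - <<'E'
from m import *
for n,z,roi in (('top0',.17,(125,175,325,400)),('scene0',.17,(200,300,205,275))):
    im=np.load(f'pics/{n}.npy'); i=getinfo(n[:-1])
    hsv=cv2.cvtColor(im,cv2.COLOR_BGR2HSV);H,S,V=cv2.split(hsv)
    m=np.zeros(H.shape,bool); m[roi[0]:roi[1],roi[2]:roi[3]]=1
    for nm,mm in (('red',m&((H<4)|(H>174))&(S>150)),('orange',m&(H>=4)&(H<16)&(S>120))):
        for a,b,c,l in blobs(mm,15): print(n,nm,a,b,c,onz(i,*c,z),'bottom',onz(i,c[0],b[1]+b[3],0),'z.09',onz(i,*c,.09))
E
python3 - <<'E'
import cv2,numpy as np
im=np.load('pics/w2.npy'); cv2.imwrite('pics/w2d.png',cv2.resize(im[180:300,340:480],(700,600),interpolation=cv2.INTER_CUBIC))
E
```

```text
top0 red 56 [340 134   8  10] [343.6786 138.4643] [ 0.7788 -0.1109  0.17  ] bottom [ 0.8013 -0.1208  0.    ] z.09 [ 0.799  -0.1158  0.09  ]
top0 orange 269 [334 135  18  23] [341.6208 147.3755] [ 0.7502 -0.1036  0.17  ] bottom [ 0.7501 -0.112   0.    ] z.09 [ 0.7685 -0.1081  0.09  ]
top0 orange 42 [369 157  16  12] [374.8095 164.3333] [ 0.6934 -0.2066  0.17  ] bottom [ 0.7074 -0.2299  0.    ] z.09 [ 0.708  -0.2179  0.09  ]
scene0 red 56 [238 222   9   9] [241.7679 225.125 ] [ 0.7845 -0.1089  0.17  ] bottom [ 0.6588 -0.2479  0.    ] z.09 [ 0.7155 -0.1836  0.09  ]
scene0 orange 91 [217 229  18  10] [226.044  233.7363] [ 0.8312 -0.1164  0.17  ] bottom [ 0.7138 -0.2596  0.    ] z.09 [ 0.7678 -0.1921  0.09  ]
scene0 orange 871 [233 231  24  49] [244.9162 255.8243] [ 0.8614 -0.0263  0.17  ] bottom [ 0.8032 -0.0994  0.    ] z.09 [ 0.8016 -0.0911  0.09  ]
```

View pics/w2d.png

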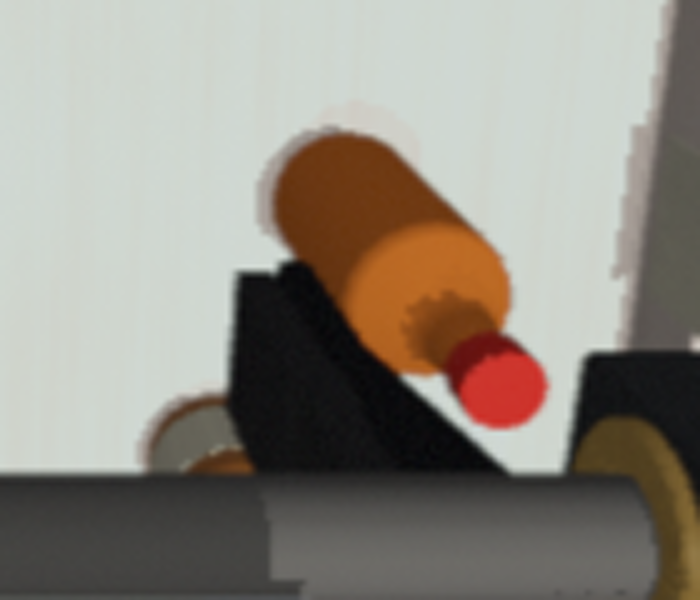

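```bash
python3 - <<'E'
from m import *
s=r.read_state()
print(s['ee_pos'],mv(np.array([.6237,-.1352,s['ee_pos'][2]])-s['ee_pos']), s['ft_force'])
E
```

```text
[ 0.4944 -0.3051  0.0279] [ 4.8064 -7.062   0.031 ] [-1.4979  0.4052  1.5099]
```

Emit:
carry_out:
  commands:
    - [[255, 0.2, -0.3, 0, 0, 0, 0], [255, 0.6, -0.9, 0, 0, 0, -0.1], [255, 1.1, -1.6, 0, 0, 0, -0.3], [255, 1.6, -2.3, 0, 0, 0, -0.5], [255, 2.1, -3.0, 0.01, 0, 0, -0.7], [255, 2.6, -3.7, 0.02, 0, 0, -0.9], [255, 3.1, -4.4, 0.02, 0, 0, -1.1], [255, 3.6, -5.1, 0.02, 0, 0, -1.25], [255, 4.0, -5.8, 0.03, 0, 0, -1.35], [255, 4.4, -6.4, 0.03, 0, 0, -1.42], [255, 4.7, -6.9, 0.03, 0, 0, -1.42], [255, 4.8, -7.06, 0.03, 0, 0, -1.42]]

```text
time: 6.78
ee_pos: [0.624, -0.134, 0.028]
eef_rot: [0.999, 0.036, 0.0, -0.002]
ft_force: [-4.8, -5.9, 3.9]
width: 0.0158
```

```bash
python3 plan.py; cat > lid.py <<'E'
from m import *
import sys
im,i=snap('wrist',sys.argv[1]+'.png'); np.savez('pics/'+sys.argv[1]+'i.npz',**i)
hsv=cv2.cvtColor(im,cv2.COLOR_BGR2HSV);H,S,V=cv2.split(hsv)
g=(H>45)&(H<85)&(S>100)
px=np.array([-.0732,.9973]);py=np.array([-.9973,-.0732]);O=np.array([.6025,.154])
def pr(p): d=p[:2]-O; return np.array([d@px,d@py])
L=[];Rr=[]
for v in range(80,170,5):
    xs=np.nonzero(g[v,200:450])[0]+200; L.append(pr(onz(i,xs.min(),v,.062))); Rr.append(pr(onz(i,xs.max()+1,v,.062)))
for P in (np.array(L),np.array(Rr)):
    k=np.polyfit(P[:,0],P[:,1],1); print('edge ang rel press',np.degrees(np.arctan(k[0])), 'y at rear', np.polyval(k,P[-1,0]))
vs=np.nonzero(g[:,315])[0]; print('rear edge press x',pr(onz(i,315,vs.max()+1,.062)))
E
python3 lid.py w6
```

```text
6.78 [ 0.624 -0.134  0.028] w 0.0158176393926334 F [-4.7674 -5.8651  3.8518] hd 4.144434443172216
press coords of tcp -0.2887778245648987 -0.00038675389851308174
edge ang rel press 0.6482645404508525 y at rear 0.03974762618024203
edge ang rel press 0.5980641989815979 y at rear -0.04080376585419233
rear edge press x [-0.2362 -0.0002]
```

View pics/w6.png

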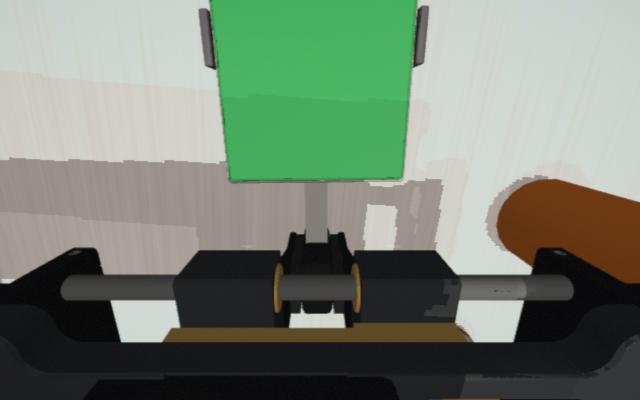

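Emit:
carry_out:
  commands:
    - [[255, 0, -0.3, 0, 0, 0, 0.07], [255, 0, -0.7, 0, 0, 0, 0.07], [255, 0, -1.1, 0, 0, 0, 0.07], [255, 0, -1.5, 0, 0, 0, 0.07], [255, 0, -1.9, 0, 0, 0, 0.07], [255, 0, -2.3, 0, 0, 0, 0.07], [255, 0, -2.7, 0.01, 0, 0, 0.07], [255, 0, -3.0, 0.01, 0, 0, 0.07], [255, 0, -3.3, 0.01, 0, 0, 0.07]]

```text
time: 7.95
ee_pos: [0.6181, -0.0512, 0.0281]
eef_rot: [0.999, 0.033, 0.0, -0.002]
ft_force: [0.1, -3.5, -1.9]
width: 0.0161
```

```bash
python3 plan.py; python3 lid.py w7
```

```text
7.95 [ 0.6181 -0.0512  0.0281] w 0.01611139331305134 F [ 0.1354 -3.5382 -1.9442] hd 3.785663882167394
press coords of tcp -0.2057675199165432 -0.0005007169023460545
edge ang rel press -0.03529846191456542 y at rear 0.03874784040047521
edge ang rel press -0.396308606468582 y at rear -0.04169155152426378
rear edge press x [-0.1533 -0.0006]
```

View pics/w7.png

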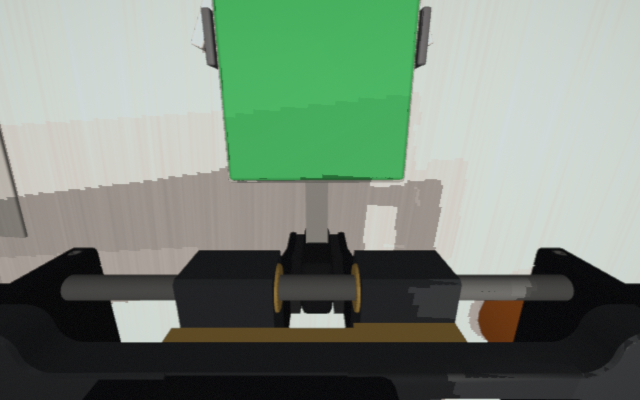

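Emit:
carry_out:
  commands:
    - [[255, -0.02, -0.3, 0, 0, 0, 0], [255, -0.02, -0.6, 0, 0, 0, 0], [255, -0.02, -0.9, 0, 0, 0, 0], [255, -0.02, -1.2, 0, 0, 0, 0], [255, -0.02, -1.5, 0, 0, 0, 0], [255, -0.02, -1.8, 0.01, 0, 0, 0], [255, -0.02, -2.1, 0.01, 0, 0, 0], [255, -0.02, -2.4, 0.01, 0, 0, 0], [255, -0.02, -2.7, 0.01, 0, 0, 0], [255, -0.02, -3.0, 0.01, 0, 0, 0], [255, -0.02, -3.2, 0.01, 0, 0, 0]]

```text
time: 9.38
ee_pos: [0.6119, 0.0309, 0.0282]
eef_rot: [0.999, 0.034, 0.0, -0.003]
ft_force: [-0.3, -1.2, -4.7]
width: 0.0156
```

```bash
python3 plan.py; python3 lid.py w8
```

```text
9.38 [0.6119 0.0309 0.0282] w 0.01558849846311501 F [-0.3269 -1.1588 -4.7066] hd 3.8832146256813576
press coords of tcp -0.12349078827550417 -0.0003822157986051505
edge ang rel press 0.08602629855027434 y at rear 0.03899374152111384
edge ang rel press -0.40246264009450117 y at rear -0.04152863115534631
rear edge press x [-0.071  -0.0004]
```

View pics/w8.png

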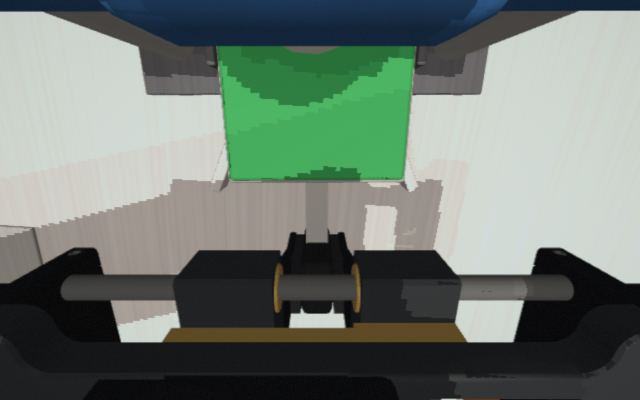

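Emit:
carry_out:
  commands:
    - [[255, 0, -0.08, 0.01, 0, 0, 0], [255, 0, -0.16, 0.02, 0, 0, 0], [255, 0, -0.24, 0.02, 0, 0, 0], [255, 0, -0.3, 0.02, 0, 0, 0], [255, 0, -0.35, 0.02, 0, 0, 0], [255, 0, -0.35, 0.02, 0, 0, 0]]

```text
time: 10.18
ee_pos: [0.6114, 0.0404, 0.028]
eef_rot: [0.999, 0.034, 0.0, -0.003]
ft_force: [-0.3, -2.4, -1.9]
width: 0.0158
```

Emit:
carry_out:
  commands:
    - [[255, 0, -0.04, 0, 0, 0, 0], [255, 0, -0.07, 0, 0, 0, 0]]

```text
time: 10.42
ee_pos: [0.6113, 0.0409, 0.028]
eef_rot: [0.999, 0.034, 0.0, -0.002]
ft_force: [-0.7, -8.5, -0.4]
width: 0.0162
```

```bash
python3 plan.py
```

```text
10.43 [0.6113 0.0409 0.028 ] w 0.016204937670107892 F [-0.727  -8.4799 -0.447 ] hd 3.8657280455447527
press coords of tcp -0.11346338673210504 -0.0005104511713470846
```

Emit:
carry_out:
  commands:
    - [[255, 0, -0.05, 0, 0, 0, 0], [255, 0, -0.1, 0, 0, 0, 0], [255, 0, -0.1, 0, 0, 0, 0]]

```text
time: 10.8
ee_pos: [0.6112, 0.0408, 0.0281]
eef_rot: [0.999, 0.033, -0.0, -0.001]
ft_force: [-1.1, -10.6, 1.2]
width: 0.0159
```

```bash
python3 plan.py;python3 lid.py w9
```

```text
10.8 [0.6112 0.0408 0.0281] w 0.01587609222443733 F [ -1.1261 -10.5888   1.1574] hd 3.752357282495237
press coords of tcp -0.1134852752790194 -0.0004304942765983885Traceback (most recent call last):
  File "lid.py", line 10, in <module>
    xs=np.nonzero(g[v,200:450])[0]+200; L.append(pr(onz(i,xs.min(),v,.062))); Rr.append(pr(onz(i,xs.max()+1,v,.062)))
                                                          ~~~~~~^^
    return umr_minimum(a, axis, None, out, keepdims, initial, where)
ValueError: zero-size array to reduction operation minimum which has no identity
```

View pics/w9.png

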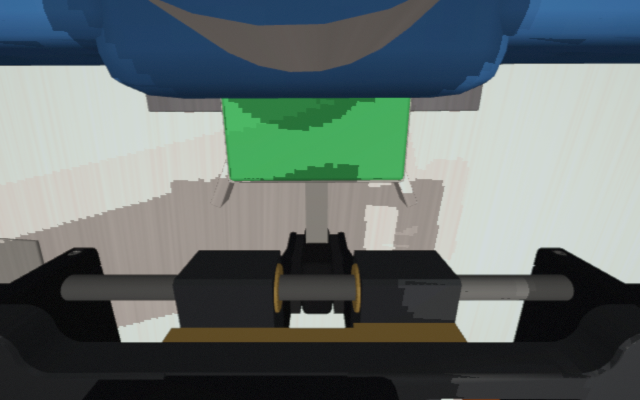

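Emit:
carry_out:
  commands:
    - [[100, 0, 0, 0, 0, 0, 0], [60, 0, 0, 0, 0, 0, 0], [0, 0, 0, 0, 0, 0, 0], [0, 0, 0, 0, 0, 0, 0], [0, 0, 0, 0, 0, 0, 0], [0, 0, 0, -0.5, 0, 0, 0], [0, 0, 0.4, -1.5, 0, 0, 0], [0, 0, 0.8, -3, 0, 0, 0], [0, 0, 1.2, -4.5, 0, 0, 0], [0, 0, 1.8, -6.5, 0, 0, 0], [0, 0, 2.6, -8.5, 0, 0, 0], [0, 0, 2.6, -8.5, 0, 0, 0]]

```text
time: 12.35
ee_pos: [0.6175, -0.0261, 0.2458]
eef_rot: [0.999, 0.031, 0.004, -0.0]
ft_force: [0.3, -0.5, -0.1]
width: 0.0871
```

```bash
python3 plan.py; python3 - <<'E'
from m import *
im,i=snap('wrist','w10.png'); np.savez('pics/w10i.npz',**i)
im,i=snap('scene','s10.png'); cv2.imwrite('pics/s10c.png',cv2.resize(im[165:315,280:480],(800,600),interpolation=cv2.INTER_CUBIC))
E
```

```text
12.35 [ 0.6175 -0.0261  0.2458] w 0.08707617502670963 F [ 0.2559 -0.4522 -0.075 ] hd 3.597784554557495
press coords of tcp -0.18074185486864405 -0.0017810817437855255
```

View pics/w10.png

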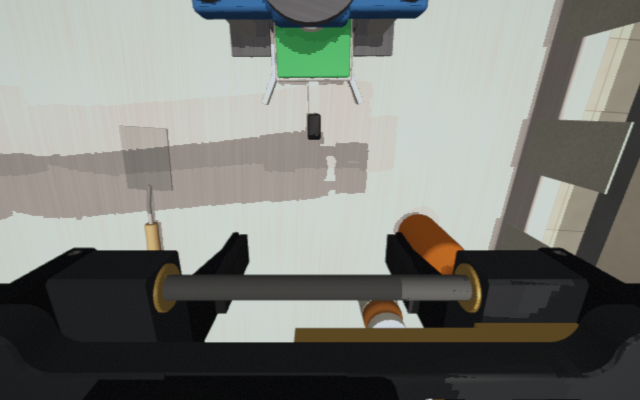

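View pics/s10c.png

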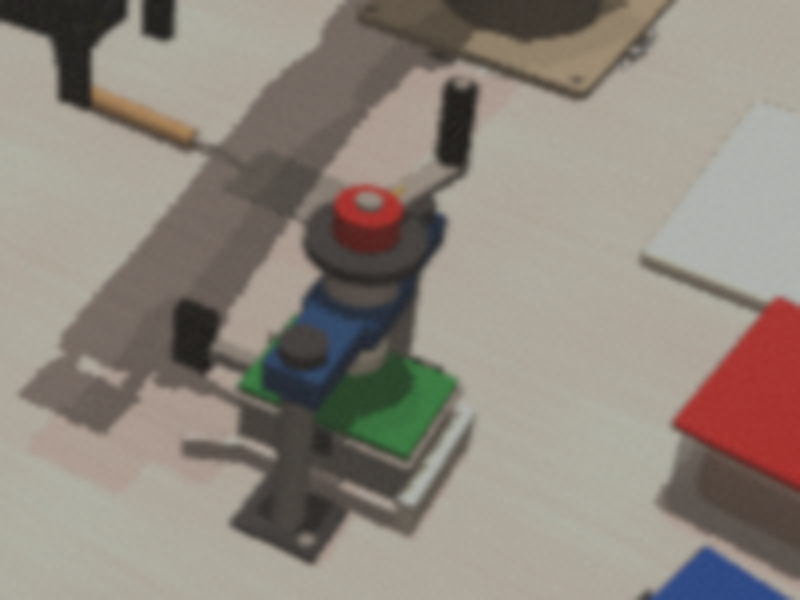

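```bash
python3 - <<'E'
from m import *
i=dict(np.load('pics/w10i.npz')); px=np.array([-.0732,.9973]);py=np.array([-.9973,-.0732]);O=np.array([.6025,.154])
im=np.load('pics/w10.npy'); H,S,V=cv2.split(cv2.cvtColor(im,cv2.COLOR_BGR2HSV)); g=(H>45)&(H<85)&(S>100)
for u in (285,300,330,345):
    v=np.nonzero(g[:150,u])[0].max()+1; d=onz(i,u,v,.062)[:2]-O; print('rear',d@px,d@py)
v=70; xs=np.nonzero(g[v])[0]; 
for u in (xs.min(),xs.max()+1): d=onz(i,u,v,.062)[:2]-O; print('side',d@px,d@py)
def tri(rays):
    A=np.zeros((3,3));b=np.zeros(3)
    for o,d in rays:
        d=d/np.linalg.norm(d);P=np.eye(3)-np.outer(d,d);A+=P;b+=P@o
    p=np.linalg.solve(A,b); return p,[np.linalg.norm((np.eye(3)-np.outer(d,d)/(d@d))@(p-o)) for o,d in rays]
w=dict(np.load('pics/w2i.npz')); sc=getinfo('scene')
f=lambda u,v:((u+.5)/4.4-.5+220,(v+.5)/4.4-.5+5)
g4=lambda u,v:((u+.5)/4-.5+240,(v+.5)/4-.5+165)
for nm,a,b in (('knobtop',(98,195),(621,83)),('hubtop',(452,296),(529,202)),('capL',(188,350),None),('mark',(352,281),(558,190))):
    if b: print(nm,*tri([ray(w,*f(*a)),ray(sc,*g4(*b))]))
p=tri([ray(w,*f(98,195)),ray(sc,*g4(621,83))])[0]
for q in [p]: print('radius', np.linalg.norm(q[:2]-O), np.degrees(np.arctan2(*(q[:2]-O)[::-1])))
E
```

```text
rear -0.062052043992910796 0.030716325556415233
rear -0.061173382723535105 0.01377404130076942
rear -0.061497556781087724 -0.02005877827739637
rear -0.06165983560424521 -0.03699520492021395
side -0.05371050011336387 0.03817888583184035
side -0.05446959194052477 -0.04246351118023635
knobtop [0.5246 0.1695 0.2594] [np.float64(0.0009145858807633921), np.float64(0.0009145858807635264)]
hubtop [0.6026 0.1534 0.208 ] [np.float64(0.0006440205755649759), np.float64(0.0006440205755650662)]
mark [0.5761 0.1588 0.2035] [np.float64(0.00013444053245160548), np.float64(0.00013444053245157339)]
radius 0.07941969064532221 168.7714476538965
```

```bash
python3 - <<'E'
from m import *
s=r.read_state(); print(s['ee_pos'],R.from_quat(s['eef_rot']).as_matrix(), s['joint_positions'])
print(mv(np.array([.524,.169,.30])-s['ee_pos']),mv(np.array([.524,.169,.216])-s['ee_pos']))
E
```

```text
[ 0.6156 -0.0244  0.2412] [[ 0.9979  0.0653  0.0009]
 [ 0.0653 -0.9979  0.0022]
 [ 0.001  -0.0022 -1.    ]] [ 0.3831  0.3518 -0.5382  1.4365  0.178   1.4013 -0.0926]
[-3.1478 -7.9619 -2.3381] [-3.1511 -7.9546  1.0219]
```

Emit:
carry_out:
  commands:
    - [[0, 0, 0, -1.5, 0, 0, 0], [0, -0.4, -1, -2.5, 0, 0, 0], [0, -1.2, -3, -2.6, 0, 0, 0], [0, -2.0, -5, -2.5, 0, 0, 0], [0, -2.8, -7, -2.4, 0, 0, 0], [0, -3.15, -7.96, -2.34, 0, 0, 0], [0, -3.15, -7.96, -2.34, 0, 0, 0], [0, -3.15, -7.96, -2.34, 0, 0, 0]]

```text
time: 13.45
ee_pos: [0.524, 0.1681, 0.2993]
eef_rot: [0.999, 0.032, -0.0, -0.001]
ft_force: [-0.9, 0.4, -0.4]
width: 0.0871
```

```bash
python3 plan.py; python3 - <<'E'
from m import *
s=r.read_state();im,i=snap('wrist','w11.png'); np.savez('pics/w11i.npz',**i)
print(proj(i,[.524,.169,.2594]),mv(np.array([.524,.169,.216])-s['ee_pos']))
E
```

```text
13.45 [0.524  0.1681 0.2993] w 0.08705071201963559 F [-0.8656  0.4125 -0.4114] hd 3.707511936313886
press coords of tcp 0.01975833591319744 0.07721160140451075
[np.float64(315.9709974705617), np.float64(223.06827869610214)] [ 0.0004 -0.0324  3.3332]
```

View pics/w11.png

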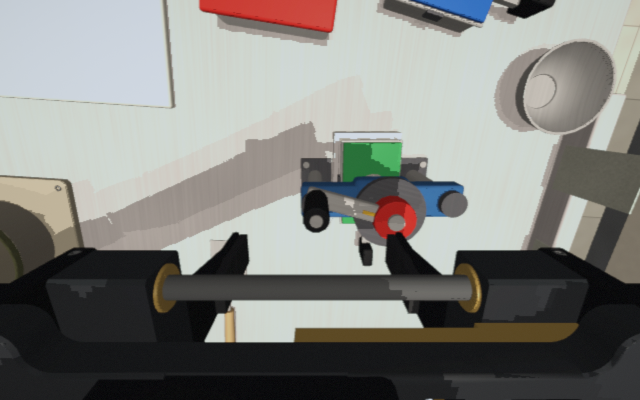

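Emit:
carry_out:
  commands:
    - [[110, 0, -0.03, 0, 0, 0, 0], [110, 0, -0.03, 0.8, 0, 0, 0], [110, 0, -0.03, 1.6, 0, 0, 0], [110, 0, -0.03, 2.4, 0, 0, 0], [110, 0, -0.03, 3.0, 0, 0, 0], [110, 0, -0.03, 3.25, 0, 0, 0], [255, 0, -0.03, 3.25, 0, 0, 0], [255, 0, -0.03, 3.25, 0, 0, 0], [255, 0, -0.03, 3.25, 0, 0, 0], [255, 0, -0.03, 3.25, 0, 0, 0], [255, 0, -0.03, 3.25, 0, 0, 0]]
  grip_force: 30

```text
time: 14.88
ee_pos: [0.5237, 0.1689, 0.2185]
eef_rot: [0.999, 0.032, -0.0, -0.001]
ft_force: [-5.8, 0.1, 5.1]
width: 0.0213
```

```bash
cat > arc.py <<'E'
from m import *
import sys
A=np.array([.6025,.1536])
s=r.read_state(); p=s['ee_pos']; d=p[:2]-A; rad=np.linalg.norm(d); th=np.arctan2(d[1],d[0]); t=np.array([np.sin(th),-np.cos(th)])
F=s['ft_force']; print('t',round(s['time'],3),'rad %.4f ang %.2f deg z %.4f w %.4f'%(rad,np.degrees(th),p[2],s['width']),'Ftan %.2f Frad %.2f Fz %.2f'%(-F[:2]@t,-F[:2]@d/rad,F[2]),'vel',np.abs(s['joint_vel']).max())
if len(sys.argv)>1:
    for a in [float(x) for x in sys.argv[1:]]:
        q=th-np.radians(a); print(a,np.round(mv(np.array([*(A+.080*np.array([np.cos(q),np.sin(q)])),p[2]])-p),2).tolist())
E
python3 arc.py 3 6 10 14 18 22 26 30
```

```text
t 14.875 rad 0.0803 ang 169.03 deg z 0.2185 w 0.0213 Ftan 0.99 Frad -5.68 Fz 5.11 vel 0.0012888991270455685
3.0 [0.06, -0.16, 0.0]
6.0 [0.11, -0.32, 0.0]
10.0 [0.2, -0.52, 0.0]
14.0 [0.3, -0.72, 0.0]
18.0 [0.41, -0.91, 0.0]
22.0 [0.54, -1.1, 0.0]
26.0 [0.68, -1.27, 0.0]
30.0 [0.83, -1.44, 0.0]
```

Emit:
carry_out:
  commands:
    - [[255, 0.06, -0.16, 0, 0, 0, 0], [255, 0.11, -0.32, 0, 0, 0, 0], [255, 0.2, -0.52, 0, 0, 0, 0], [255, 0.3, -0.72, 0, 0, 0, 0], [255, 0.41, -0.91, 0, 0, 0, 0], [255, 0.54, -1.1, 0, 0, 0, 0], [255, 0.68, -1.27, 0, 0, 0, 0], [255, 0.75, -1.36, 0, 0, 0, 0]]

```text
time: 15.88
ee_pos: [0.5408, 0.2038, 0.2185]
eef_rot: [0.999, 0.032, -0.0, -0.001]
ft_force: [1.0, -4.8, 2.4]
width: 0.0212
```

```bash
python3 arc.py 2.5 5 7.5 10 12.5 15
```

```text
t 15.875 rad 0.0795 ang 140.86 deg z 0.2185 w 0.0212 Ftan 3.04 Frad 3.83 Fz 2.36 vel 0.04461369084665679
2.5 [0.08, -0.11, 0.0]
5.0 [0.18, -0.21, 0.0]
7.5 [0.29, -0.3, 0.0]
10.0 [0.4, -0.39, 0.0]
12.5 [0.51, -0.47, 0.0]
15.0 [0.63, -0.55, 0.0]
```

```bash
sed -i 's/\.080\*/.0796*/' arc.py; python3 arc.py 3 6 8 
```

```text
t 15.875 rad 0.0795 ang 140.86 deg z 0.2185 w 0.0212 Ftan 3.04 Frad 3.83 Fz 2.36 vel 0.04461369084665679
3.0 [0.11, -0.12, 0.0]
6.0 [0.24, -0.23, 0.0]
8.0 [0.32, -0.31, 0.0]
```

Emit:
carry_out:
  commands:
    - [[255, 0.11, -0.12, 0, 0, 0, 0], [255, 0.24, -0.23, 0, 0, 0, 0], [255, 0.32, -0.31, 0, 0, 0, 0], [255, 0.32, -0.31, 0, 0, 0, 0]]

```text
time: 16.38
ee_pos: [0.5488, 0.2119, 0.2185]
eef_rot: [0.999, 0.032, 0.0, -0.001]
ft_force: [3.2, -3.7, 0.4]
width: 0.0212
```

```bash
python3 arc.py 3 6 8
```

```text
t 16.375 rad 0.0793 ang 132.63 deg z 0.2185 w 0.0212 Ftan 0.18 Frad 4.90 Fz 0.38 vel 0.005881263917795612
3.0 [0.12, -0.11, 0.0]
6.0 [0.26, -0.21, 0.0]
8.0 [0.36, -0.26, 0.0]
```

Emit:
carry_out:
  commands:
    - [[255, 0.12, -0.09, 0, 0, 0, 0], [255, 0.25, -0.17, 0, 0, 0, 0], [255, 0.35, -0.23, 0, 0, 0, 0]]

```text
time: 16.75
ee_pos: [0.5573, 0.2184, 0.2185]
eef_rot: [0.999, 0.032, 0.0, -0.001]
ft_force: [-0.6, -4.1, 0.8]
width: 0.0212
```

```bash
sed -i 's/\.0796\*/.0791*/' arc.py; python3 arc.py 3 6 8
```

```text
t 16.75 rad 0.0790 ang 124.92 deg z 0.2185 w 0.0212 Ftan 2.85 Frad 3.00 Fz 0.79 vel 0.05846451530853468
3.0 [0.14, -0.09, 0.0]
6.0 [0.29, -0.16, 0.0]
8.0 [0.39, -0.21, 0.0]
```

Emit:
carry_out:
  commands:
    - [[255, 0.14, -0.08, 0, 0, 0, 0], [255, 0.29, -0.15, 0, 0, 0, 0], [255, 0.39, -0.19, 0, 0, 0, 0]]

```text
time: 17.12
ee_pos: [0.5669, 0.2239, 0.2185]
eef_rot: [0.999, 0.032, -0.0, -0.001]
ft_force: [-0.3, -3.9, 1.8]
width: 0.0212
```

```bash
sed -i 's/\.0791\*/.0789*/' arc.py; python3 arc.py 3 6 8
```

```text
t 17.125 rad 0.0788 ang 116.87 deg z 0.2185 w 0.0212 Ftan 2.08 Frad 3.37 Fz 1.76 vel 0.05619288842997252
3.0 [0.15, -0.07, 0.0]
6.0 [0.31, -0.12, 0.0]
8.0 [0.41, -0.15, 0.0]
```

```bash
sed -i 's/\.0789\*/.0799*/; s/A=np.array(.*/A=np.array([.6025,.1524])/' arc.py; python3 arc.py 3 6 8
```

```text
t 17.125 rad 0.0798 ang 116.48 deg z 0.2185 w 0.0212 Ftan 2.05 Frad 3.38 Fz 1.76 vel 0.05619288842997252
3.0 [0.15, -0.06, 0.0]
6.0 [0.31, -0.12, 0.0]
8.0 [0.42, -0.15, 0.0]
```

Emit:
carry_out:
  commands:
    - [[255, 0.15, -0.05, 0, 0, 0, 0], [255, 0.31, -0.1, 0, 0, 0, 0], [255, 0.42, -0.13, 0, 0, 0, 0]]

```text
time: 17.5
ee_pos: [0.5773, 0.228, 0.2184]
eef_rot: [0.999, 0.032, -0.0, -0.001]
ft_force: [-1.0, -3.5, 2.0]
width: 0.0212
```

```bash
python3 arc.py 3 6 8
```

```text
t 17.5 rad 0.0797 ang 108.42 deg z 0.2184 w 0.0212 Ftan 2.02 Frad 3.03 Fz 1.97 vel 0.06015855498112811
3.0 [0.16, -0.05, 0.0]
6.0 [0.33, -0.08, 0.0]
8.0 [0.44, -0.09, 0.0]
```

Emit:
carry_out:
  commands:
    - [[255, 0.16, -0.04, 0, 0, 0, 0], [255, 0.33, -0.07, 0, 0, 0, 0], [255, 0.44, -0.08, 0, 0, 0, 0]]

```text
time: 17.88
ee_pos: [0.5873, 0.2307, 0.2181]
eef_rot: [0.999, 0.032, -0.002, -0.0]
ft_force: [-9.8, -5.9, 4.0]
width: 0.0212
```

```bash
python3 arc.py 3 6 8
```

```text
t 17.875 rad 0.0797 ang 101.01 deg z 0.2181 w 0.0212 Ftan 10.78 Frad 3.88 Fz 3.98 vel 0.05157138399712309
3.0 [0.17, -0.02, -0.0]
6.0 [0.33, -0.03, -0.0]
8.0 [0.44, -0.03, -0.0]
```

Emit:
carry_out:
  commands:
    - [[255, 0.1, -0.01, 0, 0, 0, 0], [255, 0.17, -0.02, 0, 0, 0, 0]]

```text
time: 18.12
ee_pos: [0.59, 0.2312, 0.218]
eef_rot: [0.999, 0.032, -0.003, 0.0]
ft_force: [-10.3, -6.6, 6.3]
width: 0.0211
```

```bash
python3 arc.py 3 5 6 8
```

```text
t 18.125 rad 0.0798 ang 99.01 deg z 0.2180 w 0.0211 Ftan 11.19 Frad 4.91 Fz 6.26 vel 0.03841470475457634
3.0 [0.17, -0.01, -0.0]
5.0 [0.28, -0.02, -0.0]
6.0 [0.33, -0.02, -0.0]
8.0 [0.45, -0.01, -0.0]
```

Emit:
carry_out:
  commands:
    - [[255, 0.12, -0.01, 0, 0, 0, 0], [255, 0.24, -0.01, 0, 0, 0, 0], [255, 0.36, -0.01, 0, 0, 0, 0]]

```text
time: 18.5
ee_pos: [0.5974, 0.232, 0.2179]
eef_rot: [0.999, 0.033, -0.005, 0.001]
ft_force: [-10.1, -7.8, 7.1]
width: 0.0211
```

```bash
python3 arc.py; python3 - <<'E'
from m import *
im,i=snap('scene','s12.png'); cv2.imwrite('pics/s12c.png',cv2.resize(im[175:245,330:420],(771,600),interpolation=cv2.INTER_CUBIC))
E
```

```text
t 18.5 rad 0.0798 ang 93.65 deg z 0.2179 w 0.0211 Ftan 10.61 Frad 7.10 Fz 7.13 vel 0.06655902844923282
```

View pics/s12c.png

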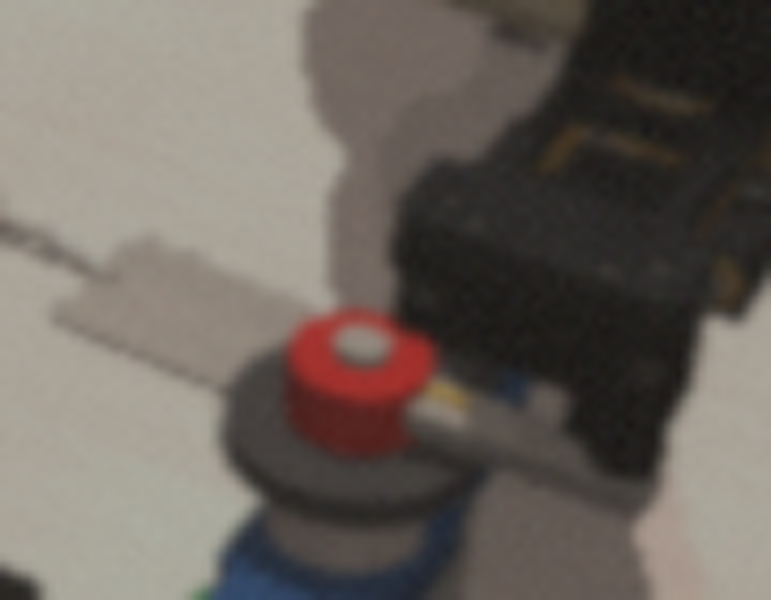

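Emit:
carry_out:
  commands:
    - [[255, 0.1, 0, 0, 0, 0, 0], [255, 0.16, 0, 0, 0, 0, 0]]

```text
time: 18.8
ee_pos: [0.6001, 0.2322, 0.2179]
eef_rot: [0.999, 0.033, -0.007, 0.002]
ft_force: [-11.0, -7.2, 7.8]
width: 0.0215
```

```bash
python3 arc.py
```

```text
t 18.8 rad 0.0798 ang 91.70 deg z 0.2179 w 0.0215 Ftan 11.23 Frad 6.90 Fz 7.83 vel 0.033073432660715996
```

Emit:
carry_out:
  commands:
    - [[150, 0, 0, 0, 0, 0, 0], [100, 0, 0, 0, 0, 0, 0], [60, 0, 0, 0, 0, 0, 0], [60, 0, 0, 0, 0, 0, 0], [60, 0, 0, 0, 0, 0, 0]]

```text
time: 19.42
ee_pos: [0.6002, 0.2322, 0.2178]
eef_rot: [0.999, 0.033, -0.007, 0.001]
ft_force: [-0.2, -0.6, 0.1]
width: 0.0621
```

```bash
python3 arc.py
```

```text
t 19.425 rad 0.0799 ang 91.65 deg z 0.2178 w 0.0621 Ftan 0.25 Frad 0.60 Fz 0.06 vel 0.0026116633279521717
```

Emit:
carry_out:
  commands:
    - [[60, 0, 0, -0.6, 0, 0, 0], [0, 0, 0, -1.8, 0, 0, 0], [0, 0, 0, -3, 0, 0, 0], [0, 0, 1, -4.5, 0, 0, 0], [0, 0, 3, -5, 0, 0, 0], [0, 0, 5, -5, 0, 0, 0], [0, 0, 7, -5, 0, 0, 0], [0, 0, 7, -5, 0, 0, 0], [0, 0, 7, -5, 0, 0, 0]]

```text
time: 20.55
ee_pos: [0.6134, 0.0587, 0.3441]
eef_rot: [0.999, 0.033, -0.006, 0.001]
ft_force: [-0.0, 0.7, -0.0]
width: 0.0873
```

```bash
python3 plan.py; python3 - <<'E'
from m import *
im,i=snap('wrist','w13.png'); np.savez('pics/w13i.npz',**i)
print(proj(i,[.6025,.153,.2]))
im,i=snap('scene','s13.png'); cv2.imwrite('pics/s13c.png',cv2.resize(im[165:315,280:480],(800,600),interpolation=cv2.INTER_CUBIC))
E
```

```text
20.55 [0.6134 0.0587 0.3441] w 0.08729403169626561 F [-0.0106  0.6973 -0.0108] hd 3.8034286005725124
press coords of tcp -0.09579928635152989 -0.0038791547687256987
[np.float64(313.4065779264962), np.float64(98.48653369666422)]
```

View pics/w13.png

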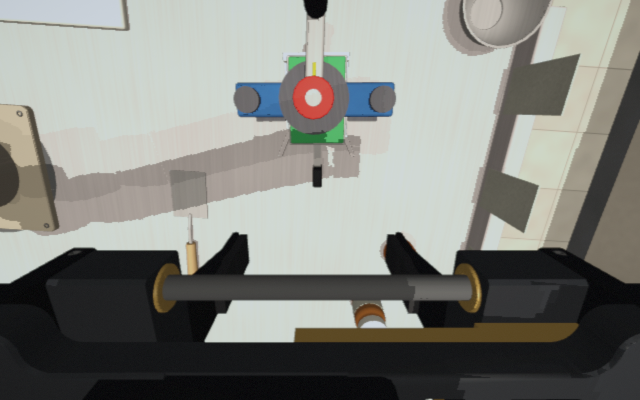

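View pics/s13c.png

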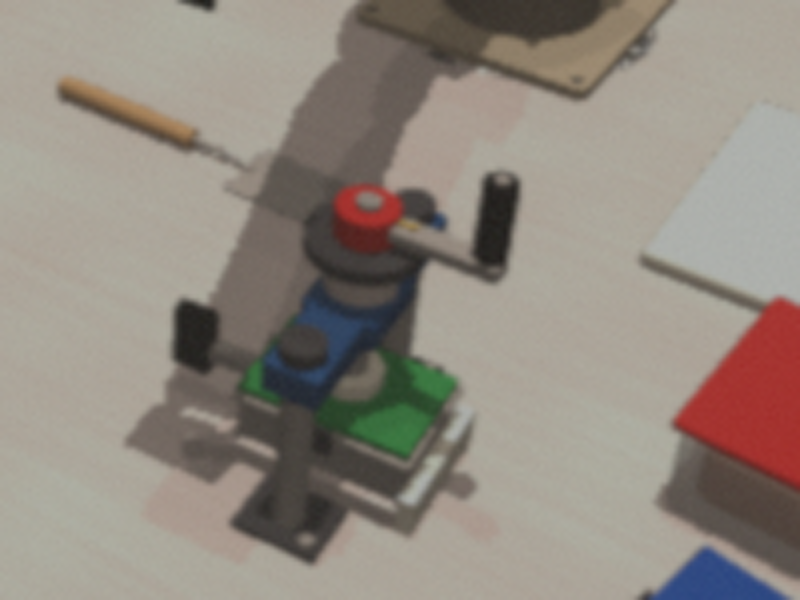

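```bash
python3 - <<'E'
from m import *
im=np.load('pics/w13.npy'); cv2.imwrite('pics/w13c.png',cv2.resize(im[40:130,270:360],(600,600),interpolation=cv2.INTER_CUBIC))
i=dict(np.load('pics/w13i.npz'))
H,S,V=cv2.split(cv2.cvtColor(im,cv2.COLOR_BGR2HSV)); y=(H>20)&(H<36)&(S>90); y[:40]=0;y[120:]=0
for a,b,c,l in blobs(y,3): print(a,b,c,onz(i,*c,.2035))
E
```

```text
38 [313  62   3  14] [314.0263  68.5   ] [0.6015 0.1805 0.2035]
```

View pics/w13c.png

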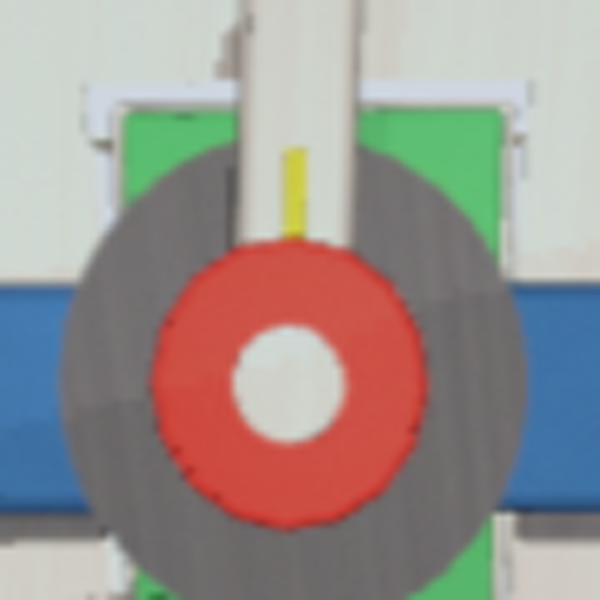

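```bash
python3 - <<'E'
from m import *
s=r.read_state()
print(s['ee_pos'],mv(np.array([.515,.116,.305])-s['ee_pos']),s['joint_positions'])
E
```

```text
[0.6132 0.0598 0.3438] [-3.7462 -2.5145  1.5966] [ 0.2643  0.3504 -0.6007  1.235   0.1941  1.6263 -0.2308]
```

Emit:
carry_out:
  commands:
    - [[0, -0.6, -0.4, 0, 0, 1, 0], [0, -1.2, -0.8, 0, 0, 2.2, 0], [0, -1.9, -1.2, 0.2, 0, 3.4, 0], [0, -2.5, -1.6, 0.6, 0, 4.6, 0], [0, -3.1, -2.0, 1, 0, 5.8, 0], [0, -3.7, -2.4, 1.4, 0, 7, 0], [0, -3.7, -2.5, 1.6, 0, 8, 0], [0, -3.7, -2.5, 1.6, 0, 8, 0], [0, -3.7, -2.5, 1.6, 0, 8, 0]]

```text
time: 21.78
ee_pos: [0.5165, 0.1166, 0.3058]
eef_rot: [0.941, 0.033, 0.335, -0.011]
ft_force: [0.7, -0.7, 0.4]
width: 0.0867
```

```bash
python3 plan.py; python3 - <<'E'
from m import *
im,i=snap('wrist','w14.png'); np.savez('pics/w14i.npz',**i)
u,v=proj(i,[.6,.1805,.2]);print(u,v,i['origin']); u,v=int(u),int(v)
c=im[max(0,v-50):v+50,max(0,u-60):u+60]; cv2.imwrite('pics/w14c.png',cv2.resize(c,(c.shape[1]*6,c.shape[0]*6),interpolation=cv2.INTER_CUBIC))
E
```

```text
21.77 [0.5165 0.1166 0.3058] w 0.08668645772108864 F [ 0.7307 -0.7419  0.3869] hd 4.070952989408511
press coords of tcp -0.03103410383630574 0.08850430992422836
317.044698525145 136.0325794681599 [0.4089 0.1933 0.4319]
```

View pics/w14c.png

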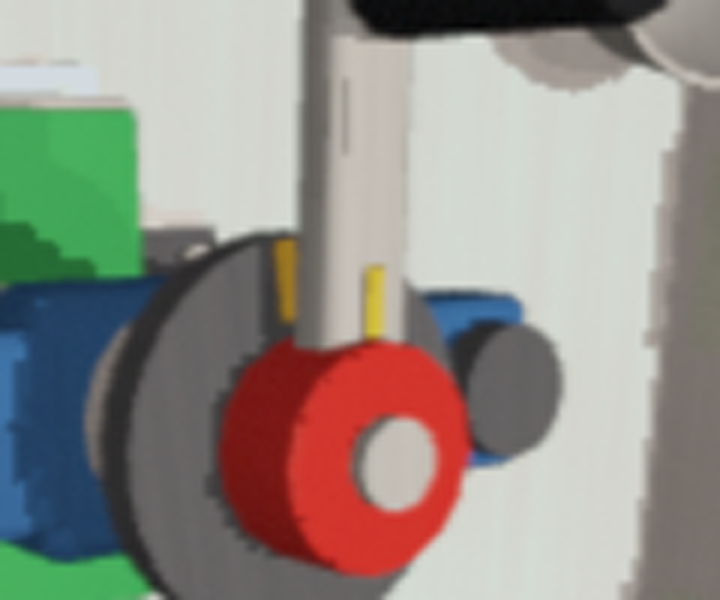

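```bash
python3 - <<'E'
from m import *
i=dict(np.load('pics/w14i.npz')); A=np.array([.6025,.1526])
f=lambda u,v:((u+.5)/6-.5+257,(v+.5)/6-.5+86)
def pol(p): d=p[:2]-A; return 'r %.4f ang %.1f'%(np.linalg.norm(d),np.degrees(np.arctan2(d[1],d[0])))
print('hub centre z.208',onz(i,*f(412,462),.208))
for n,q in (('ctr',(374,303)),('out',(376,267)),('in',(374,338))): print('crank',n,[pol(onz(i,*f(*q),z)) for z in (.2035,.2)])
for n,q in (('ctr',(286,281)),('out',(286,241)),('in',(289,320)),('right',(298,281)),('left',(274,281))): print('collar',n,[pol(onz(i,*f(*q),z)) for z in (.17,.175,.18,.185)])
# collar height: tri of collar edge: leftmost rim top in w14
w=dict(np.load('pics/w2i.npz'))
for z in (.165,.17,.175,.18,.185): print(z,[pol(onz(i,*f(*q),z)) for q in ((135,440),(275,235),(180,300))])
E
```

```text
hub centre z.208 [0.6065 0.1538 0.208 ]
crank ctr ['r 0.0282 ang 95.9', 'r 0.0279 ang 90.0']
crank out ['r 0.0342 ang 94.9', 'r 0.0340 ang 90.0']
crank in ['r 0.0223 ang 96.3', 'r 0.0219 ang 88.8']
collar ctr ['r 0.0301 ang 83.7', 'r 0.0301 ang 90.8', 'r 0.0306 ang 97.9', 'r 0.0316 ang 104.6']
collar out ['r 0.0373 ang 85.5', 'r 0.0373 ang 91.3', 'r 0.0376 ang 97.0', 'r 0.0383 ang 102.6']
collar in ['r 0.0232 ang 79.0', 'r 0.0231 ang 88.4', 'r 0.0237 ang 97.6', 'r 0.0248 ang 106.2']
collar right ['r 0.0306 ang 78.4', 'r 0.0303 ang 85.6', 'r 0.0304 ang 92.8', 'r 0.0311 ang 99.8']
collar left ['r 0.0299 ang 89.0', 'r 0.0302 ang 96.0', 'r 0.0310 ang 102.8', 'r 0.0323 ang 109.1']
0.165 ['r 0.0259 ang 178.8', 'r 0.0383 ang 83.9', 'r 0.0308 ang 123.3']
0.17 ['r 0.0291 ang 177.5', 'r 0.0382 ang 89.5', 'r 0.0330 ang 127.8']
0.175 ['r 0.0323 ang 176.4', 'r 0.0384 ang 95.0', 'r 0.0353 ang 131.8']
0.18 ['r 0.0355 ang 175.5', 'r 0.0389 ang 100.5', 'r 0.0378 ang 135.2']
0.185 ['r 0.0386 ang 174.7', 'r 0.0398 ang 105.7', 'r 0.0404 ang 138.3']
```

```bash
python3 - <<'E'
from m import *
im=np.load('pics/w14.npy'); c=im[120:195,270:345]; c=cv2.resize(c,(600,600),interpolation=cv2.INTER_CUBIC); cv2.imwrite('pics/w14d.png',cv2.convertScaleAbs(c,alpha=1.3,beta=20))
E
```

```text
(no output)
```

View pics/w14d.png

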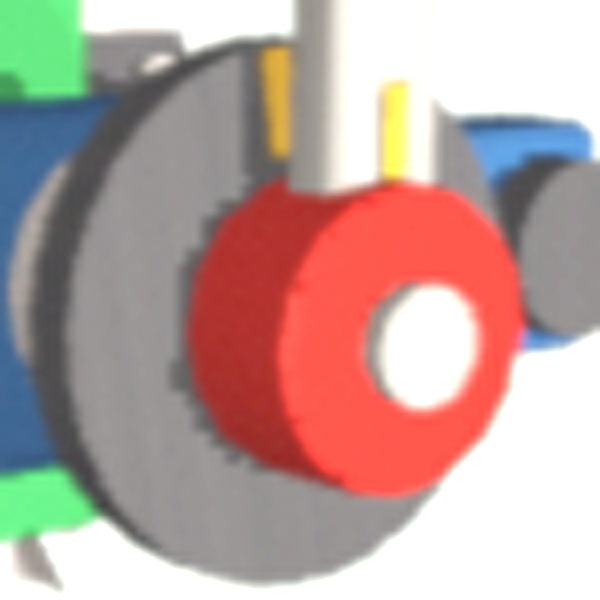

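```bash
python3 - <<'E'
from m import *
from scipy.optimize import least_squares
i=dict(np.load('pics/w14i.npz'))
f=lambda u,v:((u+.5)/8-.5+270,(v+.5)/8-.5+120)
rim=[(68,330),(88,440),(145,528),(260,582),(350,560),(435,490),(78,240),(125,135),(258,42),(475,145)]
mk=[(277,102)];mi=(283,150);mo=(278,55)
def g(z): 
    P=np.array([onz(i,*f(*q),z)[:2] for q in rim]); return P
s=least_squares(lambda x:np.linalg.norm(g(x[2])-x[:2],axis=1)-.038,[.6025,.153,.18]); print(s.x,np.round(s.fun*1000,1))
z=s.x[2]
for q in (mk[0],mi,mo,(262,102),(292,102)):
    d=onz(i,*f(*q),z)[:2]-s.x[:2]; print(q,np.linalg.norm(d),np.degrees(np.arctan2(d[1],d[0])))
# hub top ring: white disc & red top circle centre
hub=[(281,340),(300,270),(340,205),(400,183),(470,205),(520,300),(490,430),(440,480),(380,496),(310,450)]
P=lambda z:np.array([onz(i,*f(*q),z)[:2] for q in hub])
s2=least_squares(lambda x:np.linalg.norm(P(.208)-x[:2],axis=1)-x[2],[.6025,.153,.02]); print('hub',s2.x,np.round(s2.fun*1000,1))
for zz in (.2,.2035):
    d=onz(i,*f(396,130),zz)[:2]-s2.x[:2]; print('crankmark',np.linalg.norm(d),np.degrees(np.arctan2(d[1],d[0])))
# vertical view w13: crank mark vs hub
i=dict(np.load('pics/w13i.npz')); h=lambda u,v:((u+.5)/6.667-.5+270,(v+.5)/6.667-.5+40)
a=onz(i,*h(289,384),.208);b=onz(i,*h(294,195),.2035);d=b-a;print('w13',a,b,np.degrees(np.arctan2(d[1],d[0])))
E
```

```text
[0.6029 0.1545 0.1817] [-0.  -0.2 -0.3  0.2 -0.1  0.   0.3  0.4 -0.5  0.1]
(277, 102) 0.029205277705204594 101.74628584126097
(283, 150) 0.022762254773398955 101.63271686117201
(278, 55) 0.03523806604465873 99.98550639423863
(262, 102) 0.029758767979473466 106.48540520773362
(292, 102) 0.028856000417458953 96.80842447943482
hub [0.5996 0.1545 0.0203] [-0.1 -0.2  0.8 -0.1 -0.5  0.   0.1  0.1  0.2 -0.4]
crankmark 0.026405755323562367 83.20796607261292
crankmark 0.026410916485301028 89.5706179221543
w13 [0.6022 0.1539 0.208 ] [0.6011 0.1802 0.2035] 92.22229291854548
```

```bash
python3 - <<'E'
from m import *
s=r.read_state(); print(s['time'],s['ft_force'],np.abs(s['joint_vel']).max()); r.close_job()
E
```

```text
21.825 [ 0.1229 -0.5115  0.2917] 0.008339566201072637
the job is handed in; nothing more can be done
```

I slid the mould by its handle into the press, then turned the crank clockwise until the clutch slipped, let go and moved clear. I handed the job in at 21.8 s and have no verdict on it.

**Mould seated:** at the end stop, about 10 N more push moved the mould only about 0.1 mm. The camera put its rear edge at press x = −61.5 mm against the ideal −60 mm, and its centre about 2 mm off sideways. Both offsets are within the 2 mm calibration and the clearance of the guides. I took the seating from the force and the camera positions; there was no close view of the contact face after clamping.

**Clamp and clutch slip:**
- The force at the knob rose to about 11 N after roughly 68° of turning and stayed level. In the last scene picture the white pad is down on the lid.
- A tilted wrist view after letting go showed the collar mark at about 101° and the crank mark at about 92°. That is a slip of about 9° ± 1.5°, or some 4.7 mm between the marks, and the hand travel measured during the turn agrees.
- In that tilted view alone the crank mark read anywhere from 83° to 90°, depending on its assumed height. I used the straight-down picture for it, since that is hardly affected by height.

**At hand-in:** the wrist force was near zero and the gripper was clear of everything. The other items looked unmoved in the last pictures, though I did not measure them.

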